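# Swap the burnisher for the spatula and hold it ready over a fresh panel

### The arm

A 6-joint arm with a two-finger parallel gripper is mounted at the origin on the work surface. World frame = base frame: x ahead of the robot, y to its left, z up, the work surface at z = 0. Lengths are in m, angles in rad, forces in N, time in s.
With the tool pointing down it reaches from about 0.375 to 0.9 m from the base axis. Payload 3.1 kg.
Tool frame: the origin (TCP) lies on the mounting face of the last link; the fingertips stand 182 mm ahead of it and the grasp point (between the pads) lies 164 mm ahead of it; z points along the fingers, y is the line along which they close (so a half turn about z gives the same grasp; the last joint's range is limited). The gripper opens to 87 mm and grips with 3 to 60 N. Pads are 19 mm wide; open, the fingers measure 117 mm over their backs; the gripper's body (75 mm by 190 mm) begins 51 mm behind the grasp point.
Start: joints at [1.036, 0.527, 1.433, -0, 1.181, -0.178], TCP at [0.218, 0.586, 0.405] pointing down, gripper open.
Joint ranges: [-3.08, 3.08], [-0.75, 2.2], [0.22, 2.44], [-1.43, 4.57], [0, 2.65], [-2.85, 2.85]. Speed limits (rad/s): [2.79, 2.79, 3.14, 3.14, 3.14, 3.14].

### API

Orientations are given as a 3x3 rotation matrix whose columns are the frame's x, y, z axes.
In Python, from plant import ctrl, camera gives the robot as it stands. The module is installed in compiled form; this text tells all that it offers.
- The arm moves only by the shell command python3 -m pendant 'ROWS' [OPENING] [FORCE]. ROWS is JSON, a list that holds one entry, the list of rows, each a list of 4 numbers: the shift along the tool's x, y, z in units of 30 mm (1.0 is 30 mm), then the turn about the tool's z in rad. In form: [[[tx, ty, tz, twist], ...]]. A call has 1 to 12 rows; each row shifts and turns the commanded pose from where the row before left it, along the tool's axes as they then stand; what a row does not reach is not made up. A row lasts 1/10 s, in which the tool goes at most 50 mm and 8.59 degrees, less where a joint would pass 70% of its speed; a pose out of reach is approached as far as the arm can. A call is refused whole if a number of a shift passes 1 or a number of a turn 0.15, either way. A call with a gripper value outside its range is refused whole. OPENING is the opening, from 0 (shut) to 1 (fully open), set as the call begins (- or left out, the last holds). The fingers move at their own pace and stop on an object; FORCE is the grip in N (left out, the last holds). Time passes only in rows, so rows that do not move let the fingers close. It gives the time, the measured TCP pose, the force, the opening and the grip force at its end, in the units of the state.
- ctrl.read_state(): the state, without advancing time (a new reading comes with each control period).
- camera(name): name is "scene" or "top"; returns a dict with "image" (384x512x3 uint8, red, green, blue), "z_map" (384x512 float32, m along the optical axis (not along the pixel's ray), 0 where there is no reading), "vertical_fov" (degrees; the focal length in pixels is half the picture's height over the tangent of half this angle, whatever the lens; pixels are square), "cx", "cy" (the principal point, pixels), "T" (4x4, takes a point from camera to world coordinates). Camera axes: x right, y down, z forward; pixel columns grow to the right and rows downward; lengths in m; the calibration is good to about 2 mm. A picture is of the moment at which its call begins.
- ctrl.close_job(): hands the job in; it is judged then, once.
The state is a dict: "time_s": time; "qpos": joint angles; "qvel": joint speeds; "joint_efforts": joint torques, N m; "ee_pos": TCP position; "tcp_rot": TCP orientation; "wrist_force": force on the tool from outside, world axes, zero at the start; "moment": the same for the moment, N m; "finger_gap": finger opening in m; "grip_force": force on a finger pad.
Only numpy, scipy, OpenCV 4.12 (cv2) and the standard library are available. Lean on these libraries where they do the work, as an engineer would, in place of code of your own. Each camera call takes 0.05 s, during which the arm holds its last target. There are 200 camera calls.

### The job

First stand the black burnisher fully home in the round hole of the wooden tool block and let go of it; then draw the straight-handled spatula up out of its slot and finish while still holding it steady in the gripper, ready to start work: its blade edge over the white plaster panel, level and about 10 cm above it, the handle up and leaning flatways (toward one of the blade's broad faces) about 45 degrees from upright. Do not touch the fresh panel at any time, and leave the T-handled squeegee, the pail, the flask and the steel float where they are.

Things in the scene. Friction and masses are not known exactly. Their poses are not given: they have to be found in the camera images.
- rack: Wooden tool block fixed to the bench, 90 (x) x 330 (y) x 75 mm high. Origin at the centre of its underside, z up. In its top, in a row along its y axis, three openings 60 mm deep (floors 15 mm above the bench): the round hole at y = +110 mm, and two equal slots at y = 0 and y = -110 mm, each about 9 mm in x by 53 mm in y. The spatula stands in one of the slots and the squeegee in the other; which is which changes.
- bore (a point): Centre of the mouth of the round hole, on the block's top face, 75 mm above the bench. The hole is 37 mm across and 60 mm deep, with a small chamfer.
- burnisher: Loose black plastic tool standing upright on the bench on its shank end, 115 mm tall, about 180 g (varies). From its origin (centre of the lower end) up along its z: shank 30 mm across, 45 mm long; collar 46 mm across from 45 to 53 mm; square grip 30 x 30 mm (sides along its x and y) from 53 to 115 mm. Fully home in the hole its collar lies on the block's top, so its origin is 45 mm below the hole's mouth.
- spatula: Loose spatula standing upright in a slot of the block, handle up, about 140 g (varies). Origin at the middle of the blade's lower edge, z along the tool towards the handle's end, y along the blade edge (the width), x across the broad faces. Steel blade 6 (x) x 50 (y) mm from z = 0 to 100 mm; straight wooden handle 22 (x) x 28 (y) mm from z = 100 to 190 mm. In the slot the blade's edge stands on the slot floor, 15 mm above the bench.
- squeegee: Bystander: tool with the same blade section (6 x 50 mm, 90 mm long) standing in the other slot, but with a T handle: a round wooden bar 24 mm across and 90 mm long, level along the blade's width, centred 100 mm above its origin (the middle of the lower blade edge; 15 mm above the bench). Stays in its slot.
- panel: Fresh white plaster panel, fixed on two thin battens on the bench, 150 (x) x 220 (y) mm, its top 40 mm above the bench. Origin under its centre on the bench. Must not be touched.
- panel_top (a point): Centre of the panel's top face, 40 mm above the bench.
- pail: Bystander: white closed tub, 130 mm across, 125 mm tall, origin at the centre of its underside, standing on the far side of the bench.
- flask: Bystander: grey plastic bottle, 66 mm across, 170 mm tall, origin at the centre of its underside, standing to the robot's right.
- float: Bystander: steel float lying on the bench far to the robot's left, plate 90 (x) x 240 (y) mm with a black handle above it reaching 57 mm; origin at the centre of its underside.
There are look-alikes about, which are no part of the job. Leave any orange or purple look-alike of the burnisher alone.

How it is judged:
By the outcome, as a careful person would: the job done as asked, in the order asked, and still so for the second after the job is handed in, while the arm keeps its last pose, push and grip.
It also fails if it takes over 58 s, if anything falls off the work surface, if the arm or the gripper's body presses on something with over 40 N, if the wrist force passes 120 N, or if a joint passes its speed limit or range.

## Working session

There is one attempt and no reset: what is moved stays moved. The work goes in short steps, Python scripts to look and compute and a shell command to move; the robot and the scene stay as the last step left them, time stands still between calls to the robot, and variables do not carry over. Pictures are saved under pics/ and viewed, at most 10 in all, crops included, and the job is handed in when it is done.

```bash
mkdir -p pics; cat > h.py <<'E'
import numpy as np, cv2
from plant import ctrl, camera
def cloud(c):
    h,w=c["z_map"].shape; f=h/2/np.tan(np.radians(c["vertical_fov"]/2))
    v,u=np.mgrid[:h,:w]; z=c["z_map"]
    p=np.stack([(u-c["cx"])/f*z,(v-c["cy"])/f*z,z],-1)
    P=p@c["T"][:3,:3].T+c["T"][:3,3]; P[z==0]=np.nan
    return P
def save(n,img,box=None,s=1):
    if box: img=img[box[1]:box[3],box[0]:box[2]]
    cv2.imwrite("pics/"+n,cv2.resize(img[...,::-1],None,fx=s,fy=s,interpolation=cv2.INTER_CUBIC))
E
python3 - <<'E'
from h import *
for n in("scene","top"):
    c=camera(n); save(n+"0.png",c["image"],s=1.5); np.savez(n+"0.npz",img=c["image"],P=cloud(c)); print(n,c["vertical_fov"],c["cx"],c["cy"],c["T"].round(3).tolist())
s=ctrl.read_state(); print(s["ee_pos"],s["tcp_rot"],s["time_s"],s["finger_gap"],s["wrist_force"])
E
```

```text
scene 43.70743050712254 250.96918979315694 198.47366153926427 [[-0.75, 0.5, -0.433, 1.221], [0.662, 0.582, -0.473, 0.739], [0.016, -0.641, -0.768, 1.229], [0.0, 0.0, 0.0, 1.0]]
top 43.85336446084197 250.3259412483395 191.19843359105084 [[-0.028, -0.994, 0.108, 0.359], [-1.0, 0.027, -0.008, 0.026], [0.005, -0.108, -0.994, 1.754], [0.0, 0.0, 0.0, 1.0]]
[0.21812042 0.58537433 0.40383555] [[-9.37014980e-01  3.49287687e-01 -1.01963239e-03]
 [ 3.49289002e-01  9.37013427e-01 -1.74106887e-03]
 [ 3.47275325e-04 -1.98755400e-03 -9.99997965e-01]] 0.1 0.08693417637231095 [0.14414058 0.2341414  0.39405512]
```

View pics/scene0.png

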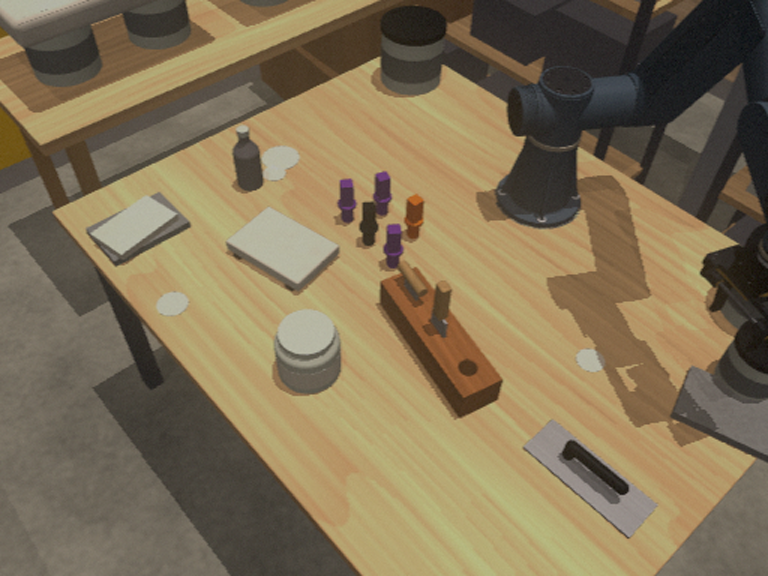

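View pics/top0.png

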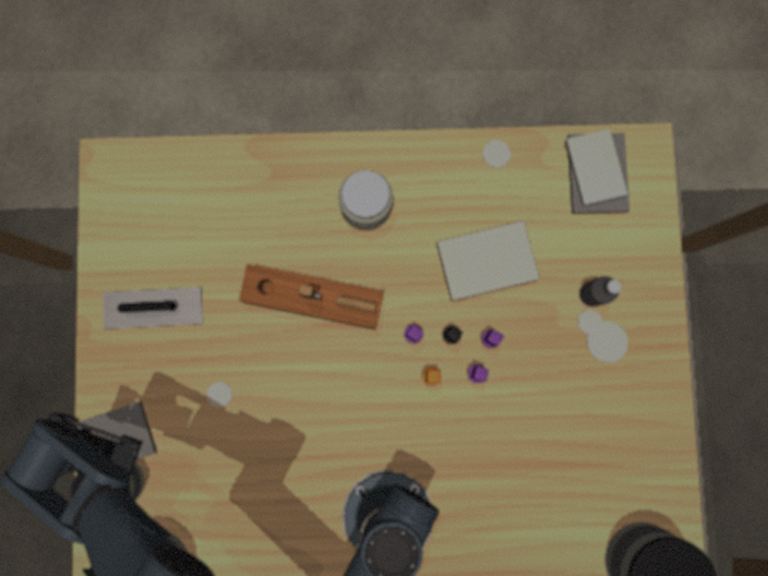

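The scene view shows the rack with its round hole at (468,367), the spatula in the middle slot at (440,305), and the squeegee in the end slot. The black burnisher is at (368,222), among three purple look-alikes and an orange one. In the top view, the burnisher is at (452,334), the hole at (265,287), the spatula at (308,290) and the panel at (488,260).

```bash
python3 - <<'E'
from h import *
def rect(p,n):
    (c,s,a)=cv2.minAreaRect((p[:,:2]*1000).astype(np.float32)); print(n,len(p),np.round(c,1),np.round(s,1),round(a,1),'med',np.median(p,0).round(4))
for n in("top","scene"):
    d=np.load(n+"0.npz"); P=d["P"]; I=d["img"].astype(int); x,y,z=P[...,0],P[...,1],P[...,2]
    mx=I.max(-1);mn=I.min(-1); print(n)
    if n=="top":
        k=abs(np.median(z[140:150,200:300])); print("bench",k)
    pv=P[int(223 if n=="top" else 138),int(301 if n=="top" else 245)]; print("burn px",pv)
    A=[(.475,-.15)]
    near=(np.hypot(x-pv[0],y-pv[1])<.04)
    rect(P[near&(z>.104)&(z<.125)],"burn top"); rect(P[near&(z>.06)&(z<.105)],"burn side")
    m=(z>.068)&(z<.083)&(x>.4)&(x<.75)&(y>-.05)&(y<.38); rect(P[m],"rack top")
    m=(z>.19)&(z<.215)&(x>.4)&(x<.75)&(y>-.05)&(y<.38); 
    if m.sum()>3: rect(P[m],"spat top")
    m=(z>.11)&(z<.18)&(x>.4)&(x<.75)&(y>-.05)&(y<.38); rect(P[m&(y<.11)],"squeegee bar"); rect(P[m&(y>.11)],"spat side")
    m=(z>.034)&(z<.047)&(x>.45)&(x<.8)&(y<-.1)&(y>-.45)&(mx-mn<60); rect(P[m],"panel")
    m=(z>.09)&(z<.13)&(x>.2)&(x<.6)&(y<-.02)&(y>-.45)
    nl,l,st,ce=cv2.connectedComponentsWithStats(m.astype(np.uint8))
    for i in range(1,nl):
        if st[i,4]>8: q=P[l==i]; rect(q,"tall %s"%I[l==i].mean(0).astype(int))
E
```

```text
top
bench nan
burn px [ 0.42238346 -0.157824    0.11728545]
burn top 79 [ 423.8 -164.6] [30.1 29.4] 53.0 med [ 0.4232 -0.1647  0.1131]
burn side 17 [ 422.4 -153.4] [35.6 16.6] 9.1 med [ 0.4196 -0.1529  0.0834]
rack top 1889 [623.7 144.2] [330.5 295.4] 77.5 med [0.5261 0.1693 0.0745]
spat top 60 [525.  165.8] [27.2 22.7] 79.1 med [0.5239 0.1649 0.2037]
squeegee bar 543 [621.   49.9] [107.7 272.5] 81.3 med [0.7167 0.0401 0.1243]
spat side 29 [520.2 165.6] [17.4 46.9] 2.5 med [0.517  0.154  0.1347]
panel 2124 [ 603.2 -261.6] [149.5 220.9] 12.4 med [ 0.6025 -0.2598  0.0398]
tall [102  60 112] 79 [429.4 -73.9] [29.5 30.3] 54.6 med [ 0.4286 -0.073   0.1138]
tall [45 42 38] 82 [ 423.8 -164.6] [30.1 29.4] 53.0 med [ 0.423  -0.1643  0.113 ]
tall [ 98  60 105] 88 [ 412.6 -257.7] [29.7 30.1] 58.2 med [ 0.4126 -0.2566  0.1131]
tall [101  62 109] 85 [ 331.1 -221.5] [30.2 29.9] 73.2 med [ 0.3319 -0.2204  0.1141]
tall [144  99  46] 84 [ 328.3 -112.8] [29.6 27.3] 87.9 med [ 0.3283 -0.1128  0.1133]
scene
burn px [ 0.42912456 -0.16197722  0.11222632]
burn top 65 [ 429.1 -161.9] [33.1 27.3] 49.3 med [ 
[... 177 characters left out ...]
op 84 [528.4 169. ] [30.4 24.4] 74.4 med [0.5312 0.1695 0.2021]
squeegee bar 578 [622.8  50. ] [105.1 269.1] 81.9 med [0.7199 0.0442 0.1235]
spat side 156 [534.6 172.1] [22.6 34.8] 28.2 med [0.5363 0.1769 0.1459]
panel 1892 [ 606.9 -259.6] [152.9 225.4] 12.3 med [ 0.6096 -0.2544  0.0386]
tall [90 59 85] 92 [ 336.3 -219.7] [39.6 31. ] 75.8 med [ 0.3383 -0.2126  0.1092]
tall [97 64 91] 86 [ 415.7 -257.7] [39.  28.7] 53.4 med [ 0.4202 -0.2513  0.1105]
tall [140  82  39] 103 [ 332.4 -112.6] [38.2 30.3] 85.4 med [ 0.3377 -0.1063  0.1099]
tall [67 57 41] 93 [ 429.3 -161.7] [33.8 27.3] 49.3 med [ 0.4331 -0.1578  0.1111]
tall [95 62 91] 98 [433.7 -71.5] [35.1 29.3] 56.5 med [ 0.4368 -0.0685  0.1115]
```

```bash
cat >> h.py <<'E'
def rack(P,y0=.0):
    x,y,z=P[...,0],P[...,1],P[...,2]
    m=((z>.066)&(z<.083)&(x>.4)&(x<.75)&(y>-.1)&(y<.4)).astype(np.uint8)
    n,l,st,ce=cv2.connectedComponentsWithStats(m); i=1+st[1:,4].argmax(); q=P[l==i]
    c,s,a=cv2.minAreaRect((q[:,:2]*1000).astype(np.float32)); b=cv2.boxPoints((c,s,a))
    e=b[1]-b[0]; f=b[2]-b[1]; L=e if np.hypot(*e)>np.hypot(*f) else f
    L=L/np.hypot(*L); L=L*np.sign(L[1]); return np.array(c)/1000,L,np.round(s,1)
def go(target,yang=None):
    "tool-frame delta in 30mm units from current tcp to grasp-point target"
    s=ctrl.read_state(); R=s["tcp_rot"]; g=s["ee_pos"]+.164*R[:,2]
    d=R.T@(np.array(target)-g)/.03; a=np.degrees(np.arctan2(R[1,1],R[0,1]))
    tw=None if yang is None else np.radians((a-yang+90)%180-90)
    print("grasp",g.round(4),"yang",a.round(1),"delta",d.round(2),"twist",tw and round(tw,3),"F",np.round(s["wrist_force"],1),"gap",round(s["finger_gap"],4),"grip",s["grip_force"],"t",s["time_s"],"q",np.round(s["qpos"],2))
E
python3 - <<'E'
from h import *
for n in("top","scene"):
    c,L,s=rack(np.load(n+"0.npz")["P"]); print(n,c,L,s,"ang",np.degrees(np.arctan2(L[1],L[0])),"bore",c+.11*L,"mid",c)
go([.426,-.164,.2],52)
E
```

```text
top [0.52475018 0.16636194] [0.2241885 0.9745458] [330.4  91. ] ang 77.04483 bore [0.54941092 0.27356197] mid [0.52475018 0.16636194]
scene [0.52781152 0.16613885] [0.23295435 0.9724877 ] [334.9  95.1] ang 76.52892 bore [0.5534365 0.2731125] mid [0.52781152 0.16613885]
grasp [0.218  0.5851 0.2398] yang 69.6 delta [-15.22 -20.97   1.36] twist 0.306 F [0.1 0.2 0.4] gap 0.0869 grip 0.0 t 0.1 q [ 1.04  0.53  1.43 -0.    1.18 -0.18]
```

```bash
python3 -m pendant '[[[-1,-0.5,0,0],[-1,-0.5,0,0],[-1,-0.5,0,0],[-1,-0.5,0,0],[-1,-0.5,0,0],[-1,-0.5,0,0],[-1,-0.5,0,0],[-1,-0.5,0,0],[-1,-0.5,0,0],[-1,-0.5,0,0],[-0.3,-1,0,0],[-0.3,-1,0,0]]]' 0.8 20
python3 -m pendant '[[[-0.3,-1,0,0],[-0.3,-1,0,0],[-0.3,-1,0,0],[-0.3,-1,0,0],[-0.3,-1,0,0],[-0.3,-1,0,0],[-0.3,-1,0,0],[-0.3,-1,0,0],[-0.3,-1,0,0],[-0.3,-1,0,0],[0,0,0,0.15],[0,0,0,0.15]]]'
python3 - <<'E'
from h import *
go([.4245,-.164,.2],52)
E
```

```text
time_s: 1.3
ee_pos: [0.4434, 0.2765, 0.4042]
tcp_rot: [[-0.937, 0.35, -0.001], [0.35, 0.937, -0.0], [0.0, -0.001, -1.0]]
wrist_force: [-0.0, -0.2, 0.1]
finger_gap: 0.0698
grip_force: 0.0
time_s: 2.5
ee_pos: [0.4223, -0.0359, 0.4045]
tcp_rot: [[-0.787, 0.618, -0.001], [0.618, 0.787, 0.0], [0.001, -0.0, -1.0]]
wrist_force: [-0.2, 0.6, -0.0]
finger_gap: 0.0696
grip_force: 0.0
grasp [ 0.4222 -0.0358  0.2405] yang 51.9 delta [-2.7  -3.31  1.35] twist -0.002 F [-0.2  0.6 -0. ] gap 0.0696 grip 0.0 t 2.5 q [-0.35  0.26  1.91 -0.    0.97 -1.25]
```

```bash
python3 -m pendant '[[[-0.9,-0.9,0,0],[-0.9,-0.9,0,0],[-0.9,-0.9,0,0],[0,-0.6,0.5,0],[0,0,0.5,0],[0,0,0.5,0]]]'
python3 - <<'E'
from h import *
go([.4245,-.164,.092],52)
c=camera("scene"); save("s1.png",c["image"],(170,60,330,200),4)
E
```

```text
time_s: 3.1
ee_pos: [0.4258, -0.1634, 0.3591]
tcp_rot: [[-0.791, 0.612, -0.0], [0.612, 0.791, 0.0], [0.0, 0.0, -1.0]]
wrist_force: [-0.3, -0.2, 0.2]
finger_gap: 0.0698
grip_force: 0.0
grasp [ 0.4257 -0.1633  0.1951] yang 52.3 delta [ 0.02 -0.04  3.44] twist 0.005 F [-0.3 -0.2  0.2] gap 0.0698 grip 0.0 t 3.1 q [-0.61  0.37  1.89  0.    0.87 -1.52]
```

View pics/s1.png

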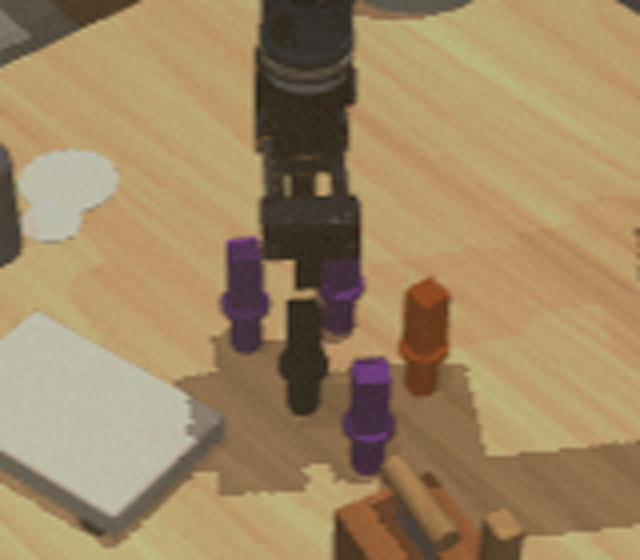

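The gripper hangs right over the black burnisher at (302,345), with the purple and orange look-alikes clear of the fingers. I'm descending to grip it.

```bash
python3 -m pendant '[[[0,0,0.6,0],[0,0,0.6,0],[0,0,0.6,0],[0,0,0.6,0],[0,0,0.6,0],[0,0,0.4,0],[0,0,0,0]]]'
python3 -m pendant '[[[0,0,0,0],[0,0,0,0],[0,0,0,0],[0,0,0,0],[0,0,0,0],[0,0,0,0]]]' 0 30
python3 -m pendant '[[[0,0,-0.5,0],[0,0,-0.7,0],[0,0,-0.7,0],[0,0,-0.7,0],[0,0,-0.7,0],[0,0,-0.7,0],[0,0,-0.7,0],[0,0,-0.7,0],[0,0,-0.5,0]]]'
python3 - <<'E'
from h import *
go([.551,.2733,.245],-13)
E
```

```text
time_s: 3.85
ee_pos: [0.4259, -0.1623, 0.2566]
tcp_rot: [[-0.792, 0.61, -0.003], [0.61, 0.792, 0.002], [0.003, -0.0, -1.0]]
wrist_force: [0.2, 0.2, -0.2]
finger_gap: 0.0696
grip_force: 0.0
time_s: 4.45
ee_pos: [0.4261, -0.1626, 0.258]
tcp_rot: [[-0.792, 0.611, 0.0], [0.611, 0.792, -0.0], [-0.0, 0.0, -1.0]]
wrist_force: [3.0, 1.2, -2.5]
finger_gap: 0.0298
grip_force: 30.2
time_s: 5.35
ee_pos: [0.4259, -0.1624, 0.4357]
tcp_rot: [[-0.792, 0.611, 0.0], [0.611, 0.792, -0.0], [-0.0, 0.0, -1.0]]
wrist_force: [0.5, 0.0, -1.6]
finger_gap: 0.0298
grip_force: 29.9
grasp [ 0.4259 -0.1624  0.2717] yang 52.4 delta [ 5.57 14.05  0.89] twist 1.141 F [ 0.5  0.  -1.6] gap 0.0298 grip 29.86994069768116 t 5.35 q [-0.61  0.26  1.8   0.    1.08 -1.52]
```

```bash
python3 -m pendant '[[[0.4,0.5,0,0],[0.77,1,0,0],[0.77,1,0,0],[0.77,1,0,0],[0.77,1,0,0],[0.77,1,0,0],[0.77,1,0,0],[0.77,1,0,0],[0.77,1,0,0],[0.77,1,0,0],[0.77,1,0,0],[0.77,1,0,0]]]'
python3 -m pendant '[[[0,0,0,0.14],[0,0,0,0.14],[0,0,0,0.14],[0,0,0,0.14],[0,0,0,0.14],[0,0,0,0.14],[0,0,0,0.14],[0,0,0,0.14],[0,0,0,0]]]'
python3 - <<'E'
from h import *
go([.551,.2733,.26],-13)
E
```

```text
time_s: 6.55
ee_pos: [0.4253, 0.2746, 0.4342]
tcp_rot: [[-0.792, 0.61, -0.001], [0.61, 0.792, -0.001], [0.001, -0.001, -1.0]]
wrist_force: [-0.4, -0.0, -2.8]
finger_gap: 0.03
grip_force: 29.9
time_s: 7.45
ee_pos: [0.4257, 0.2729, 0.4342]
tcp_rot: [[0.204, 0.979, -0.001], [0.979, -0.204, -0.001], [-0.001, -0.001, -1.0]]
wrist_force: [-0.2, -0.4, -2.5]
finger_gap: 0.03
grip_force: 29.9
grasp [0.4254 0.2728 0.2702] yang -11.8 delta [0.87 4.09 0.33] twist 0.021 F [-0.2 -0.4 -2.5] gap 0.03 grip 29.872370852390304 t 7.45 q [ 0.35  0.33  1.69 -0.    1.12  0.55]
```

```bash
python3 -m pendant '[[[0.2,0.9,0,0],[0.2,1,0,0],[0.2,1,0,0],[0.2,0.9,0,0],[0.07,0.3,0.5,0],[0,0,0.8,0],[0,0,0.8,0],[0,0,0.6,0],[0,0,0,0]]]'
python3 - <<'E'
from h import *
go([.551,.2733,.184],-13)
for n in("scene","top"):
    c=camera(n); np.savez(n+"1.npz",img=c["image"],P=cloud(c))
    if n=="scene": save("s2.png",c["image"],(240,140,380,280),4)
    P=cloud(c); I=c["image"].astype(int); x,y,z=np.moveaxis(P,-1,0)
    m=(np.hypot(x-.551,y-.273)<.05)&(z>.085)&(z<.135); q=P[m]; 
    if m.sum(): print(n,m.sum(),np.median(q,0),q.min(0),q.max(0))
E
```

```text
time_s: 8.35
ee_pos: [0.5493, 0.273, 0.3494]
tcp_rot: [[0.203, 0.979, -0.01], [0.979, -0.203, -0.003], [-0.005, -0.009, -1.0]]
wrist_force: [0.2, -0.9, -1.6]
finger_gap: 0.0296
grip_force: 29.9
grasp [0.5477 0.2726 0.1854] yang -11.7 delta [0.05 0.1  0.05] twist 0.023 F [ 0.2 -0.9 -1.6] gap 0.0296 grip 29.870784950908273 t 8.35 q [0.28 0.58 1.51 0.   1.06 0.48]
scene 66 [0.55944488 0.27952508 0.1092152 ] [0.54238855 0.26286217 0.08929366] [0.56420968 0.28774163 0.1345685 ]
top 1 [0.57584144 0.2557717  0.08564318] [0.57584144 0.2557717  0.08564318] [0.57584144 0.2557717  0.08564318]
```

View pics/s2.png

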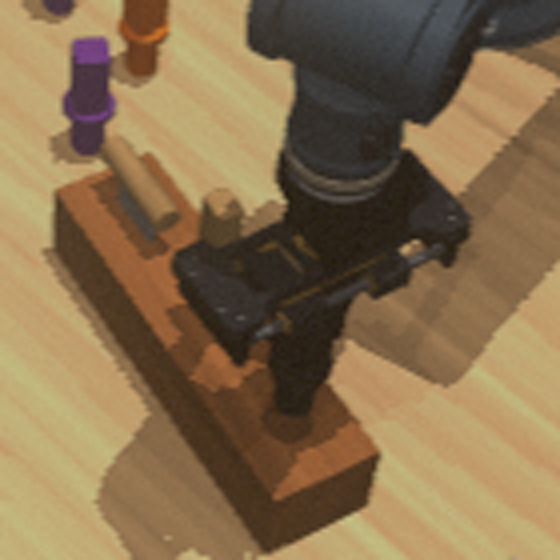

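The shank hangs right above the hole, which shows at (292,425). I'll nudge it 2 mm and lower it in small steps, watching the force.

```bash
python3 -m pendant '[[[0.03,0.08,0,0],[0,0,0.25,0],[0,0,0.25,0],[0,0,0.25,0],[0,0,0.15,0],[0,0,0,0]]]'
python3 - <<'E'
from h import *
go([.551,.2733,.124],-13)
E
```

```text
time_s: 9.05
ee_pos: [0.554, 0.2737, 0.3256]
tcp_rot: [[0.205, 0.979, -0.002], [0.979, -0.205, -0.001], [-0.001, -0.002, -1.0]]
wrist_force: [0.3, 0.7, -2.2]
finger_gap: 0.0298
grip_force: 29.9
grasp [0.5536 0.2736 0.1616] yang -11.8 delta [-0.03 -0.08  1.25] twist 0.021 F [ 0.3  0.7 -2.2] gap 0.0298 grip 29.87073683529161 t 9.05 q [0.28 0.61 1.52 0.   1.01 0.48]
```

```bash
python3 -m pendant '[[[-0.02,-0.06,0,0],[0,0,0.3,0],[0,0,0.3,0],[0,0,0.3,0],[0,0,0.2,0],[0,0,0,0]]]'
python3 - <<'E'
from h import *
go([.551,.2733,.124],-13)
E
```

```text
time_s: 9.65
ee_pos: [0.552, 0.2735, 0.2922]
tcp_rot: [[0.205, 0.979, -0.003], [0.979, -0.205, -0.001], [-0.001, -0.003, -1.0]]
wrist_force: [-0.6, -0.5, -2.4]
finger_gap: 0.0296
grip_force: 29.9
grasp [0.5515 0.2734 0.1282] yang -11.8 delta [-0.01 -0.02  0.14] twist 0.021 F [-0.6 -0.5 -2.4] gap 0.0296 grip 29.870636283885688 t 9.65 q [ 0.28  0.66  1.55 -0.    0.94  0.48]
```

```bash
python3 -m pendant '[[[0,0,0.08,0],[0,0,0.08,0],[0,0,0,0],[0,0,0,0]]]'
python3 -m pendant '[[[0,0,0,0],[0,0,0,0],[0,0,0,0],[0,0,0,0]]]' 0.75
python3 -m pendant '[[[0,0,-0.5,0],[0,0,-0.8,0],[0,0,-0.8,0],[0,0,-0.8,0],[0,0,-0.8,0],[0,0,-0.8,0],[0,0,0,0]]]'
python3 - <<'E'
from h import *
go([.5255,.1662,.27],77)
E
```

```text
time_s: 10.05
ee_pos: [0.5525, 0.2737, 0.2891]
tcp_rot: [[0.205, 0.979, 0.0], [0.979, -0.205, 0.0], [0.0, 0.0, -1.0]]
wrist_force: [0.3, 0.2, -2.1]
finger_gap: 0.0293
grip_force: 29.9
time_s: 10.45
ee_pos: [0.5525, 0.2737, 0.2893]
tcp_rot: [[0.205, 0.979, 0.001], [0.979, -0.205, 0.0], [0.0, 0.001, -1.0]]
wrist_force: [-0.4, -0.1, 0.8]
finger_gap: 0.0543
grip_force: 0.0
time_s: 11.15
ee_pos: [0.5533, 0.274, 0.428]
tcp_rot: [[0.204, 0.979, 0.008], [0.979, -0.204, 0.002], [0.004, 0.008, -1.0]]
wrist_force: [-0.2, -0.2, 0.6]
finger_gap: 0.0651
grip_force: 0.0
grasp [0.5546 0.2744 0.264 ] yang -11.8 delta [-3.73 -0.21 -0.22] twist -1.55 F [-0.2 -0.2  0.6] gap 0.0651 grip 0.0 t 11.15 q [0.28 0.49 1.43 0.   1.21 0.48]
```

```bash
python3 -m pendant '[[[0,0,0,-0.14],[0,0,0,-0.14],[0,0,0,-0.14],[0,0,0,-0.14],[0,0,0,-0.14],[0,0,0,-0.14],[0,0,0,-0.14],[0,0,0,-0.14],[0,0,0,-0.14],[0,0,0,-0.14],[0,0,0,-0.15],[0,0,0,0]]]'
python3 -m pendant '[[[0,-0.9,0,0],[0,-0.9,0,0],[0,-0.9,0,0],[0,-0.9,0,0],[0,0,0,0]]]'
python3 - <<'E'
from h import *
go([.5265,.1665,.163],77)
for n in("scene","top"):
    c=camera(n); P=cloud(c); x,y,z=np.moveaxis(P,-1,0)
    if n=="scene": save("s3.png",c["image"],(240,140,380,280),4)
    m=(np.hypot(x-.551,y-.273)<.04)&(z>.086)&(z<.2); q=P[m]; print(n,m.sum(), q[:,2].max() if m.sum() else 0, np.median(q[q[:,2]>.138],0) if m.sum() else 0)
E
```

```text
time_s: 12.35
ee_pos: [0.5521, 0.2735, 0.4227]
tcp_rot: [[-0.974, 0.225, -0.002], [0.225, 0.974, -0.001], [0.002, -0.001, -1.0]]
wrist_force: [0.3, 0.4, 0.1]
finger_gap: 0.0654
grip_force: 0.0
time_s: 12.85
ee_pos: [0.5274, 0.1661, 0.4232]
tcp_rot: [[-0.973, 0.231, -0.002], [0.231, 0.973, -0.001], [0.002, -0.002, -1.0]]
wrist_force: [0.5, 0.7, 0.7]
finger_gap: 0.0651
grip_force: 0.0
grasp [0.5269 0.1659 0.2592] yang 76.6 delta [0.01 0.02 3.21] twist -0.006 F [0.5 0.7 0.7] gap 0.0651 grip 0.0 t 12.85 q [ 0.1   0.41  1.59 -0.    1.14 -1.23]
scene 250 0.1484101488331493 [0.55612101 0.27464224 0.1433819 ]
top 0 0 0
```

View pics/s3.png

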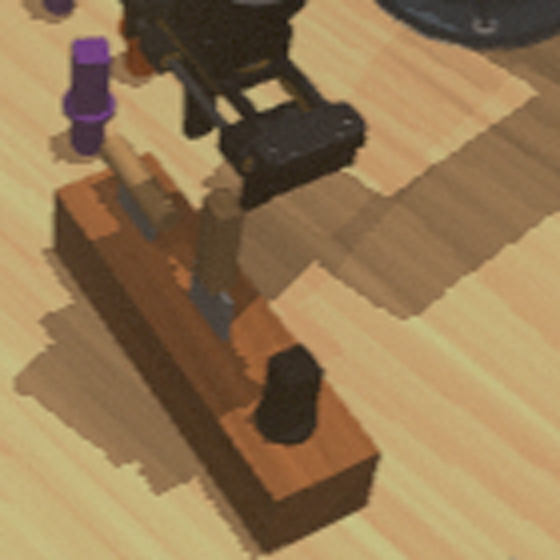

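The burnisher stands home: its collar lies on the block at (285,430) and its top measures about 0.144 m. The fingers straddle the spatula handle at (218,225), so I'm descending to grip it.

```bash
python3 -m pendant '[[[0,0,0.6,0],[0,0,0.6,0],[0,0,0.6,0],[0,0,0.6,0],[0,0,0.5,0],[0,0,0.3,0],[0,0,0,0]]]'
python3 -m pendant '[[[0,0,0,0],[0,0,0,0],[0,0,0,0],[0,0,0,0],[0,0,0,0],[0,0,0,0]]]' 0 30
python3 -m pendant '[[[0,0,-0.3,0],[0,0,-0.4,0],[0,0,-0.6,0],[0,0,-0.6,0],[0,0,-0.6,0],[0,0,-0.1,0],[0,0,0,0]]]'
python3 - <<'E'
from h import *
go([.5265,.1665,.163],77)
E
```

```text
time_s: 13.65
ee_pos: [0.5279, 0.1691, 0.3266]
tcp_rot: [[-0.974, 0.225, -0.003], [0.225, 0.974, -0.0], [0.003, -0.001, -1.0]]
wrist_force: [-0.6, 0.8, 0.9]
finger_gap: 0.0657
grip_force: 0.0
time_s: 14.25
ee_pos: [0.5281, 0.1684, 0.3281]
tcp_rot: [[-0.974, 0.225, 0.0], [0.225, 0.974, 0.0], [-0.0, 0.0, -1.0]]
wrist_force: [-1.0, 0.1, 2.9]
finger_gap: 0.0277
grip_force: 30.0
time_s: 14.95
ee_pos: [0.5281, 0.1684, 0.4069]
tcp_rot: [[-0.974, 0.225, 0.002], [0.225, 0.974, 0.0], [-0.002, 0.001, -1.0]]
wrist_force: [0.5, -0.1, -2.0]
finger_gap: 0.0278
grip_force: 30.0
grasp [0.5284 0.1685 0.2429] yang 77.0 delta [ 0.05 -0.08  2.66] twist 0.0 F [ 0.5 -0.1 -2. ] gap 0.0278 grip 29.994712793268263 t 14.95 q [ 0.11  0.43  1.61  0.    1.1  -1.24]
```

```bash
python3 -m pendant '[[[0.5,0,0,0],[0.6,0,0,0],[0.6,0,0,0],[0.3,0,0,0],[0,0,0.6,0],[0,0,0.8,0],[0,0,0.8,0],[0,0,0.4,0],[0,0,0,0]]]'
python3 -m pendant '[[[0,0,0,0],[0,0,0,0],[-0.2,0,0,0],[-0.2,0,0,0],[-0.2,0,0,0],[-0.2,0,0,0],[-0.2,0,0,0],[-0.2,0,0,0],[0,0,0,0]]]' - 8
python3 - <<'E'
from h import *
go([.4697,.182,.163],77)
c=camera("scene"); save("s4.png",c["image"],(240,120,380,260),4)
E
```

```text
time_s: 15.85
ee_pos: [0.4692, 0.1817, 0.3258]
tcp_rot: [[-0.974, 0.225, -0.005], [0.225, 0.974, -0.001], [0.005, -0.002, -1.0]]
wrist_force: [0.0, -0.5, -0.8]
finger_gap: 0.0277
grip_force: 30.0
time_s: 16.75
ee_pos: [0.5057, 0.1735, 0.3278]
tcp_rot: [[-0.974, 0.225, 0.001], [0.225, 0.974, -0.0], [-0.001, -0.0, -1.0]]
wrist_force: [-0.4, -0.0, -2.9]
finger_gap: 0.0278
grip_force: 8.0
grasp [0.5059 0.1734 0.1638] yang 77.0 delta [1.24 0.01 0.03] twist -0.0 F [-0.4 -0.  -2.9] gap 0.0278 grip 7.999848475592444 t 16.75 q [ 0.12  0.52  1.73 -0.    0.89 -1.22]
```

View pics/s4.png

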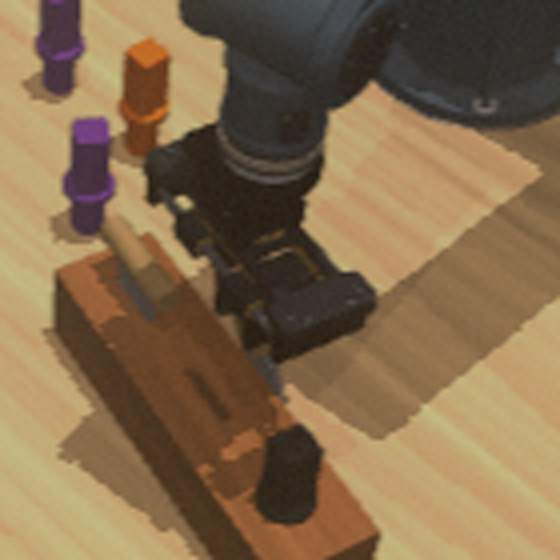

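The blade now lies against the rack's near edge at about (275,375) and is pivoting in the light grip with little force. The bystanders haven't moved, so I'm continuing.

```bash
python3 -m pendant '[[[-0.2,0,0,0],[-0.3,0,0,0],[-0.3,0,0,0],[-0.3,0,0,0],[-0.3,0,0,0],[-0.3,0,0,0],[-0.25,0,0,0],[-0.15,0,0,0],[0,0,0,0]]]'
python3 -m pendant '[[[0,0,0,0],[0,0,0,0],[0,0,-0.3,0],[0,0,-0.7,0],[0,0,-0.8,0],[0,0,-0.8,0],[0,0,-0.8,0],[0,0,0,0]]]' - 50
python3 - <<'E'
from h import *
go([.4697,.182,.163],77)
for n in("scene","top"):
    c=camera(n); np.savez(n+"5.npz",img=c["image"],P=cloud(c))
    if n=="scene": save("s5.png",c["image"],(240,120,380,260),4)
E
```

```text
time_s: 17.7
ee_pos: [0.5672, 0.1594, 0.3281]
tcp_rot: [[-0.974, 0.225, 0.002], [0.225, 0.974, -0.0], [-0.002, 0.0, -1.0]]
wrist_force: [0.3, -0.3, -1.5]
finger_gap: 0.0278
grip_force: 8.0
time_s: 18.5
ee_pos: [0.567, 0.1599, 0.4343]
tcp_rot: [[-0.974, 0.225, 0.01], [0.225, 0.974, 0.001], [-0.009, 0.003, -1.0]]
wrist_force: [-0.2, -0.9, -2.0]
finger_gap: 0.0277
grip_force: 50.0
grasp [0.5685 0.16   0.2703] yang 77.0 delta [ 3.41 -0.04  3.55] twist 0.0 F [-0.2 -0.9 -2. ] gap 0.0277 grip 49.99979224987328 t 18.5 q [ 0.09  0.44  1.49 -0.    1.19 -1.26]
```

View pics/s5.png

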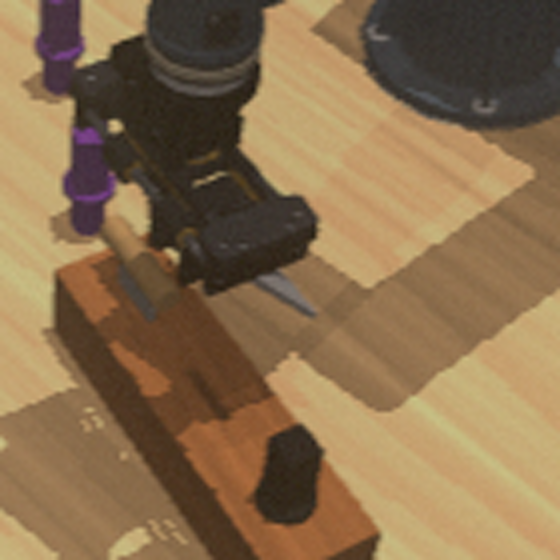

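```bash
cat >> h.py <<'E'
def blade(n):
    s=ctrl.read_state(); R=s["tcp_rot"]; g=s["ee_pos"]+.164*R[:,2]
    P=cloud(camera(n)).reshape(-1,3); q=(P-g)@R; z=P[:,2]
    q=q[(abs(q[:,1])<.03)&(q[:,0]>.025)&(q[:,0]<.15)&(z>.09)&(q[:,2]>.0)&(q[:,2]<.16)]
    if len(q)<6: print(n,len(q)); return
    a=cv2.fitLine(q[:,[0,2]].astype(np.float32),cv2.DIST_HUBER,0,.01,.01).ravel()
    d=a[:2]*np.sign(a[1]); m=(q[:,[0,2]]-a[2:])@d
    print(n,len(q),"tilt from upright",round(np.degrees(np.arctan2(d[0],d[1])),1),"lowest end tool x,z",q[m>np.quantile(m,.93)].mean(0).round(4),"line pt",a[2:].round(4))
E
python3 - <<'E'
from h import *
blade("scene"); blade("top")
E
```

```text
scene 77 tilt from upright 40.6 lowest end tool x,z [0.1098 0.0042 0.1104] line pt [0.084  0.0794]
top 129 tilt from upright 28.4 lowest end tool x,z [0.0634 0.0128 0.053 ] line pt [0.0484 0.0272]
```

```bash
python3 -m pendant '[[[-0.3,-0.4,0,0],[-0.6,-0.8,0,0],[-0.6,-0.9,0,0],[-0.6,-1,0,0],[-0.6,-1,0,0],[-0.6,-1,0,0],[-0.6,-1,0,0],[-0.6,-1,0,0],[-0.6,-1,0,0],[-0.6,-1,0,0],[-0.6,-0.9,0,0],[-0.6,-0.9,0,0]]]'
python3 -m pendant '[[[-0.6,-0.6,0,0],[-0.3,-0.3,0,0],[0,0,0,-0.08],[0,0,0,-0.12],[0,0,0,-0.12],[0,0,0,-0.08],[0,0,0,-0.04],[0,0,0,0],[0,0,0,0]]]'
python3 - <<'E'
from h import *
go([.707,-.238,.246],102.4)
blade("scene"); blade("top")
c=camera("scene"); save("s6.png",c["image"],(60,50,260,200),4)
E
```

```text
time_s: 19.9
ee_pos: [0.6943, -0.2084, 0.428]
tcp_rot: [[-0.974, 0.226, -0.003], [0.226, 0.974, 0.001], [0.003, 0.0, -1.0]]
wrist_force: [0.5, 0.5, -1.6]
finger_gap: 0.0278
grip_force: 50.0
time_s: 20.8
ee_pos: [0.7144, -0.2388, 0.4285]
tcp_rot: [[-0.978, -0.21, -0.002], [-0.21, 0.978, 0.001], [0.002, 0.001, -1.0]]
wrist_force: [-0.6, -0.4, -2.2]
finger_gap: 0.0273
grip_force: 50.0
grasp [ 0.714  -0.2387  0.2645] yang 102.1 delta [0.22 0.07 0.62] twist -0.005 F [-0.6 -0.4 -2.2] gap 0.0273 grip 49.99987221322954 t 20.8 q [-0.47  0.69  1.03 -0.    1.42 -2.25]
scene 57 tilt from upright 41.9 lowest end tool x,z [0.109  0.0005 0.1083] line pt [0.0687 0.0626]
top 2
```

View pics/s6.png

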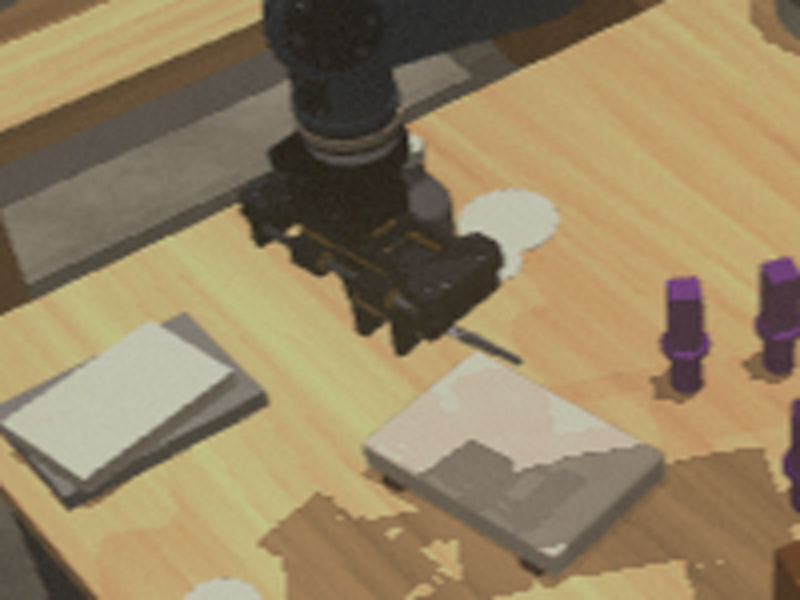

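The scene view shows the tilted blade at (485,345), high above the panel and clear of everything. One small final correction places the edge over the panel's middle, about 10 cm above it.

```bash
python3 -m pendant '[[[0.1,0.03,0.2,0],[0.1,0.04,0.2,0],[0,0,0.17,0],[0,0,0,0],[0,0,0,0],[0,0,0,0]]]'
python3 - <<'E'
from h import *
go([.707,-.238,.246],102.4)
blade("scene")
P=cloud(camera("scene"));x,y,z=np.moveaxis(P,-1,0)
c,L,s=rack(P);print("rack",c,s)
for n,p,r,lo,hi in(("burn",(.553,.273),.03,.135,.16),("squeegee",(.503,.059),.06,.105,.14)):
    m=(np.hypot(x-p[0],y-p[1])<r)&(z>lo)&(z<hi); print(n,m.sum(),np.median(P[m],0).round(4))
    P0=np.load("scene0.npz")["P"]; m=(np.hypot(P0[...,0]-p[0],P0[...,1]-p[1])<r)&(P0[...,2]>lo)&(P0[...,2]<hi); print("  before",m.sum(),np.median(P0[m],0).round(4))
m=(abs(x-.604)<.1)&(abs(y+.26)<.1)&(z>.11)&(z<.17); print("low pts over panel",m.sum(),P[m].min(0) if m.any() else 0,P[m].mean(0) if m.any() else 0)
E
```

```text
time_s: 21.55
ee_pos: [0.7084, -0.2371, 0.4131]
tcp_rot: [[-0.977, -0.212, 0.001], [-0.212, 0.977, -0.0], [-0.001, -0.0, -1.0]]
wrist_force: [0.3, -0.2, -2.5]
finger_gap: 0.0275
grip_force: 50.0
grasp [ 0.7085 -0.2372  0.2491] yang 102.2 delta [ 0.06 -0.02  0.1 ] twist -0.003 F [ 0.3 -0.2 -2.5] gap 0.0275 grip 49.99995452351868 t 21.55 q [-0.47  0.7   1.07 -0.    1.37 -2.26]
scene 52 tilt from upright 41.4 lowest end tool x,z [0.1091 0.0093 0.109 ] line pt [0.0765 0.0713]
rack [0.52711627 0.16650717] [336.   94.9]
burn 106 [0.556  0.2744 0.1421]
  before 0 [nan nan nan]
squeegee 205 [0.5067 0.0653 0.122 ]
  before 204 [0.5069 0.0642 0.1222]
low pts over panel 23 [ 0.59554312 -0.28344875  0.13916099] [ 0.61136515 -0.24561669  0.15372933]
  return _methods._mean(a, axis=axis, dtype=dtype,
  ret = um.true_divide(
```

```bash
python3 -c "from plant import ctrl; print(ctrl.close_job())"
```

```text
the job is handed in; nothing more can be done
None
```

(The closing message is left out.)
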